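# One click up on the inspection instrument's dial, then store

## Robot

A 7-joint arm with a two-finger parallel gripper is mounted at the origin on the work surface. World frame = base frame: x ahead of the robot, y to its left, z up, the work surface at z = 0. Lengths are in m, angles in rad, forces in N, time in s.
With the tool pointing down it reaches from about 0.4 to 0.9 m from the base axis. Payload 5.5 kg.
Tool frame: the origin (TCP) lies midway between the tips of the shut fingers; the grasp point (between the pads) lies 19 mm behind it; x points along the fingers, y is the direction in which the jaws open and shut, and the axes are right-handed (so a half turn about x gives the same grasp; the last joint's range is limited). The gripper opens to 92 mm and grips with 3 to 60 N. Pads are 19 mm wide; open, the fingers measure 130 mm over their backs; the gripper's body (75 mm by 190 mm) begins 47 mm behind the grasp point.
Start: joints at [-0.912, 0.501, -0.427, 1.55, 0.221, 1.138, -0.21], TCP at [0.251, 0.6, 0.227] pointing down, gripper open.
Joint ranges: [-2.88, 2.88], [-0.31, 2.03], [-1.54, 1.56], [0.2, 2.42], [-1.41, 4.55], [0.19, 2.02], [-2.57, 2.57]. Speed limits (rad/s): [2.57, 2.57, 3.14, 3.14, 3.14, 3.14, 3.14].

## Interface

Orientations are given as a rotation vector (axis times angle).
In Python, from bench import readout, imaging, close_job, spotter gives the robot as it stands.
- The arm moves only by the tool drive_tool, never from a script. Its arguments are lists of equal length, an entry for each row: "travel": the shift along the tool's x, y, z in cm, a list of three; "turn": the turn, a rotation vector about the tool's x, y, z in degrees, a list of three. In form: {"travel": [[dx, dy, dz], ...], "turn": [[rx, ry, rz], ...]}. A call has 1 to 12 rows; each row shifts and turns the pose as measured when the row begins, along the tool's axes as they then stand; what a row does not reach is not made up. A row lasts 1/8 s, in which the tool goes at most 62.5 mm and 10.7 degrees, less where a joint would pass 70% of its speed; a pose out of reach is approached as far as the arm can. A call with a gripper value outside its range is refused whole. "hand" is the closure in counts, from 0 (fully open) to 255 (shut), set as the call begins (left out, the last holds). The fingers move at their own pace and stop on an object; "force" is the grip in N (left out, the last holds). Time passes only in rows, so rows that do not move let the fingers close. It gives the time, the measured TCP pose, the force and the opening at its end, in the units of the state.
- readout.observe(): the state, without advancing time (a new reading comes with each control period).
- imaging.grab_frame(name): name is "scene" or "side" or "wrist"; returns the picture (420x560x3 uint8, red, green, blue); there is no depth.
- imaging.camera_model(name): a dict with "camera_matrix" (3x3 intrinsics, pixels), "distortion" ([k1, k2, p1, p2, k3] as OpenCV has them; the pictures are not rectified), "R" (3x3) and "t" (3): a world point X has camera coordinates R X + t. Camera axes: x right, y down, z forward; pixel columns grow to the right and rows downward; lengths in m; the calibration is good to about 2 mm. A picture is of the moment at which its call begins: read the wrist's pose just before it. camera_model takes no time and is no camera call; for the wrist camera it gives the pose at the moment of the call.
- close_job(): hands the job in, once; it reports no verdict.
Trained networks look in the newest picture that a camera, given by its name, has taken for a name from the list of things; names that differ only in an ending like _2 or _b are one class to them, and where a whole thing is asked for, a point or a joint stands for the part that bears it (a point fixed in the world has none). Each returns a list of dicts, best first, with "p" (0 to 1); they miss things now and then, are a little off and sometimes report something else, mostly with a low value. They report only what shows in the picture. A call takes as long as a camera call.
- spotter.spot_in(camera, name): "pixel" ([row, column] in pixels, amid what is visible of it).
The state is a dict: "t": time; "joint_pos": joint angles; "qd": joint speeds; "tau": joint torques, N m; "ee_pos": TCP position; "tool_rot": TCP orientation; "wrist_force": force on the tool from outside, world axes, zero at the start; "wrist_torque": the same for the moment, N m; "width": finger opening in m.
Only numpy, scipy, OpenCV 4.12 (cv2) and the standard library are available. Lean on these libraries where they do the work, as an engineer would, in place of code of your own. Each camera call takes 0.05 s, during which the arm holds its last target.

## Task

On the inspection instrument, use a fingertip on the knurled face of the big dial to turn it clockwise, seen from above, until it clicks into the next of its three rests: one click only. With the dial sitting in that rest, press the round store button fully down with a fingertip and let it spring back. Do not lift or shove the instrument, and leave everything else standing where it is.

Things in the scene. Friction and masses are not known exactly. Their poses are not given: they have to be found in the camera images.
- instrument: Flat grey inspection instrument with black rubber corners, loose on the table on rubber feet, 200 (x) by 250 (y) by 62 mm high, about 2.4 kg. Origin at the centre of its underside, z up; flat top at 62 mm. The screen strip lies along its +x side; in its frame the dial is at (-36, +62) mm, the store button at (-40, -75) mm.
- dial_top (a point): Centre of the dial's flat top, 83 mm above the table. Knurled black disc 96 mm across (too wide to span), 15 mm thick, turning about the vertical; knurling 24 to 44 mm from the centre, white pointer line. Sprung: gives 4 mm straight down, 4 N at first, 12 N at the bottom. A fingertip pressed 2 to 4 mm down on the knurling and moved in an arc carries it round by friction (0.6 to 1.2).
- dial (a joint): Turn of the dial, rad, growing clockwise from above. Three rests, at 0, 0.7 and 1.4 (40 degrees apart), shown by three white ticks around it; it starts in the first (0). The detent resists with about 0.05 N m; past 0.4 it pulls itself on to 0.7 when let go, past 1.0 it would go on to 1.4.
- store_top (a point): Centre of the top of the store button: round, grey, 26 mm across, in a low black housing on the instrument's top face, 137 mm from the dial on the instrument's -y side. Its top is 84 mm above the table when up.
- store (a joint): Travel of the store button in m, 0 up, 0.006 fully down; a spring brings it back up, fully down takes 5 N.
- test_plate: Dark steel test plate fixed to the table, 160 by 220 by 25 mm, origin at the centre of its underside. It and the instrument may change places, left or right.
- scanner: Black hand scanner on four wheels, loose on the test plate, about 95 by 60 by 51 mm (a 16 mm peg on top), origin under its centre. Leave alone.
- step_block: Steel step block, loose on the test plate, 80 by 28 mm, steps of 10 to 40 mm, origin under its centre. Leave alone.
- probe: Small black probe, 34 by 22 by 28 mm, lying loose on the instrument's top face in the +x, -y corner, origin under its centre. Leave alone.
- couplant: White closed bottle, 56 mm across, 150 mm high, standing beyond the instrument, origin under its centre. Leave alone.
- round_block: Upright steel cylinder, 36 mm across, 50 mm high, between the instrument and the plate, origin under its centre. Leave alone.
- jar: White jar with black cap, 60 mm across, 70 mm high, standing beyond the test plate, origin under its centre. Leave alone.

How it is judged:
On the way, in this order (a step that is already met when the one before it is completed fails the run):
1. the dial has clicked into its next rest (value of joint dial between 0.6 and 0.8 rad and velocity of joint dial between -0.3 and 0.3 rad/s), for 0.2 s.
2. the store button is pressed fully down with the dial in that rest (value of joint dial between 0.6 and 0.8 rad and value of joint store above 0.0045 m), for 0.05 s.
At the end, for the whole second after the job is handed in: The dial rests in its second detent (0.7 rad within 0.1), the store button has sprung back up (within 1 mm), and the instrument and every other thing stand upright within 20 mm of where they were (value of joint dial between 0.6 and 0.8 rad and value of joint store below 0.001 m and velocity of joint dial between -0.1 and 0.1 rad/s and distance of each of instrument, scanner, step_block, probe, couplant, round_block, jar from where it was at the start of the episode below 0.02 m and angle between instrument's own z axis and vertical below 0.05 rad and linear speed of instrument below 0.02 m/s and angle between each of scanner, step_block, probe, couplant, round_block, jar's own z axis and vertical below 0.2 rad); the robot touches nothing.
It fails at once if the dial is turned more than one click (value of joint dial above 1.05 rad).
It fails at once if the store button is pressed before the dial has been turned to its next rest (value of joint store above 0.003 m and not (value of joint dial between 0.55 and 0.85 rad)).
It fails at once if the instrument is lifted, tipped or shoved out of place (height (world z) of instrument above 0.01 m or angle between instrument's own z axis and vertical above 0.1 rad or distance of instrument from where it was at the start of the episode above 0.025 m).
It fails at once if something else is lifted, knocked over or moved (distance of any of scanner, step_block, probe, couplant, round_block, jar from where it was at the start of the episode above 0.025 m or angle between any of scanner, step_block, probe, couplant, round_block, jar's own z axis and vertical above 0.3 rad).
It also fails if it takes over 42 s, if anything falls off the work surface, if the arm or the gripper's body presses on something with over 40 N, if the wrist force passes 120 N, or if a joint passes its speed limit or range.

## Working session

There is one attempt and no reset: what is moved stays moved. The work goes in short steps, Python scripts to look and compute and a tool call to move; the robot and the scene stay as the last step left them, time stands still between calls to the robot, and variables do not carry over. Pictures are saved under pics/ and viewed, and the job is handed in when it is done.

Besides the shell and the picture viewer there is one more tool, called after "Request:" as name(argument=value, ...) on one line, values as JSON. drive_tool: Moves the arm, as the interface text tells. Its arguments: {"type":"object","properties":{"travel":{"type":"array","items":{"type":"array","items":{"type":"number"}}},"turn":{"type":"array","items":{"type":"array","items":{"type":"number"}}},"hand":{"type":"number"},"force":{"type":"number"}},"required":["travel","turn"]}

```bash
ls; mkdir -p pics
python3 - <<'E'
from bench import readout, imaging, spotter
import cv2
print(readout.observe())
for n in ("scene","side"):
    im=imaging.grab_frame(n); cv2.imwrite(f"pics/{n}0.png",im[:,:,::-1])
    m=imaging.camera_model(n); print(n,m)
    for k in ("dial_top","store_top","instrument"):
        print(k,spotter.spot_in(n,k)[:2])
E
```

```text
pics
{'t': 0.0, 'joint_pos': array([-0.911803  ,  0.50183525, -0.42675547,  1.5514155 ,  0.22079476,
        1.13830309, -0.21030102]), 'qd': array([-0.00182893, -0.00150945, -0.00057724,  0.00064058,  0.00029279,
       -0.0009695 , -0.00085355]), 'tau': array([ 1.21120127e-03, -5.66587543e+01, -5.81667468e+00, -2.79111761e+01,
       -6.89875963e-02,  3.10429232e-02,  1.83053262e-04]), 'ee_pos': array([0.25039862, 0.59909293, 0.22569745]), 'tool_rot': array([ 0.30902536,  1.5488356 , -0.31196603]), 'wrist_force': array([-0.43001996, -0.20992577, -0.25960013]), 'wrist_torque': array([-0.0191262 , -0.01478463, -0.0379342 ]), 'width': 0.09169187619666529}
scene {'camera_matrix': array([[398.28167002,   0.        , 278.62219151],
       [  0.        , 398.28167002, 206.66865133],
       [  0.        ,   0.        ,   1.        ]]), 'distortion': array([0.00990581, 0.        , 0.        , 0.        , 0.        ]), 'R': array([[-0.70901606,  0.70480491, -0.02337223],
       [ 0.42335143,  0.39890699, -0.81341673],
       [-0.56397676, -0.5866202 , -0.58121163]]), 't': array([ 0.43620145,
[... 170 characters left out ...]
 0.74}, {'pixel': [180.9, 235.3], 'p': 0.73}]
side {'camera_matrix': array([[416.21194958,   0.        , 275.77462435],
       [  0.        , 416.21194958, 218.83689203],
       [  0.        ,   0.        ,   1.        ]]), 'distortion': array([-0.01453142,  0.        ,  0.        ,  0.        ,  0.        ]), 'R': array([[ 0.9423905 , -0.33373967,  0.02275895],
       [-0.20024932, -0.61733104, -0.76079077],
       [ 0.26795587,  0.71240454, -0.64859805]]), 't': array([-0.55072032,  0.18708414,  0.74822474])}
dial_top [{'pixel': [297.8, 286.9], 'p': 0.89}]
store_top [{'pixel': [359.0, 329.1], 'p': 0.56}]
instrument [{'pixel': [337.9, 323.8], 'p': 0.94}, {'pixel': [242.7, 266.3], 'p': 0.44}]
```

View pics/scene0.png

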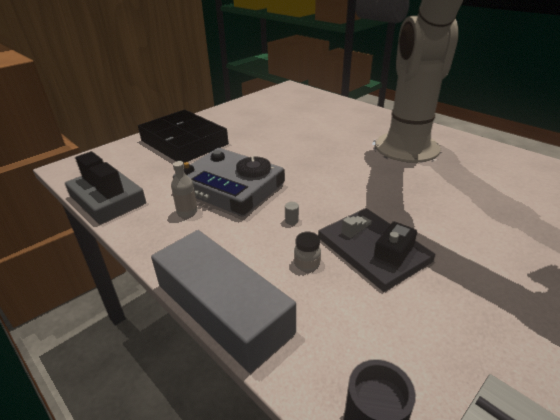

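View pics/side0.png

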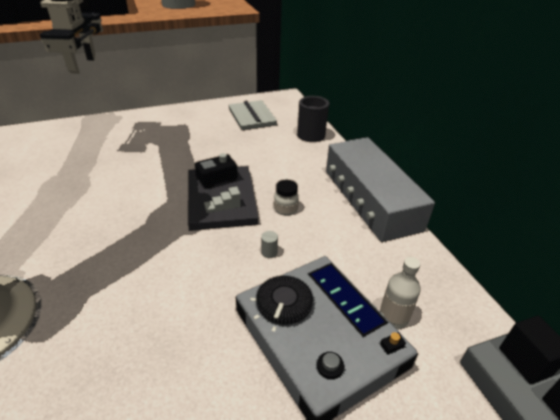

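The side view shows the dial at about (row 298, col 285) with its pointer towards (row 310, col 279). The store button is at (row 361, col 331) and the probe at (row 341, col 393). The arm is far off, over on the left.

```bash
cat > h.py <<'E'
import numpy as np,cv2
from bench import readout, imaging, spotter
from scipy.spatial.transform import Rotation as Ro
def ray(cam,rc,z,m=None):
    m=m or imaging.camera_model(cam)
    u=cv2.undistortPoints(np.array([[[rc[1],rc[0]]]],float),m["camera_matrix"],m["distortion"])[0,0]
    R,t=m["R"],m["t"]; C=-R.T@t; d=R.T@np.array([u[0],u[1],1]); return C+d*(z-C[2])/d[2]
def proj(cam,X,m=None):
    m=m or imaging.camera_model(cam)
    p,_=cv2.projectPoints(np.atleast_2d(X).astype(float),cv2.Rodrigues(m["R"])[0],m["t"],m["camera_matrix"],m["distortion"]); return p[:,0]
E
python3 - <<'E'
from h import *
print(ray("side",(297.8,285),.08),ray("side",(360,330.5),.084))
print(ray("scene",(165.5,254.5),.08),ray("scene",(154.5,218),.084))
im=cv2.imread("pics/side0.png")[240:420,210:430]
cv2.imwrite("pics/sidez.png",cv2.resize(im,None,fx=3.3,fy=3.3,interpolation=cv2.INTER_CUBIC))
im=cv2.imread("pics/scene0.png")[130:230,150:300]
cv2.imwrite("pics/scenez.png",cv2.resize(im,None,fx=5,fy=5,interpolation=cv2.INTER_CUBIC))
print(Ro.from_rotvec(readout.observe()['tool_rot']).as_matrix().round(3))
E
```

```text
[ 0.53326855 -0.18585605  0.08      ] [ 0.55530493 -0.3192059   0.084     ]
[ 0.53275349 -0.17649243  0.08      ] [ 0.56685368 -0.29830711  0.084     ]
[[-0.     0.385  0.923]
 [-0.     0.923 -0.385]
 [-1.    -0.    -0.   ]]
```

View pics/sidez.png

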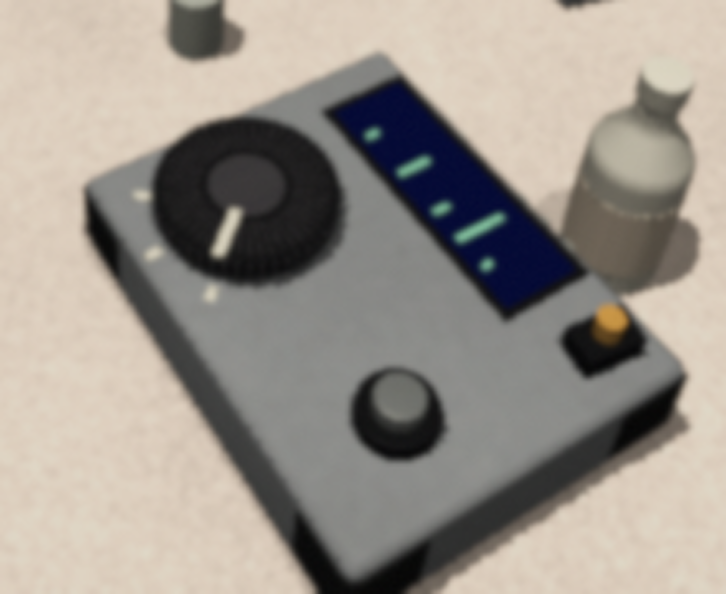

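View pics/scenez.png

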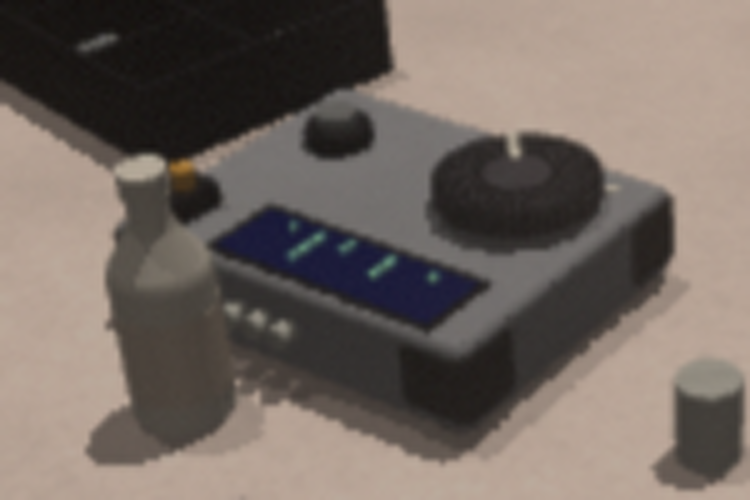

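Run:
```python
from h import *
for c,d,b in (("side",(295.8,284.8),(360,331.2)),("scene",(164.4,253.2),(152.4,218))):
    D=ray(c,d,.083);B=ray(c,b,.084);print(c,D,B,np.linalg.norm((D-B)[:2]))
# triangulate
def tri(a,b):
    A=[];r=[]
    for c,p in (("side",a),("scene",b)):
        m=imaging.camera_model(c);u=cv2.undistortPoints(np.array([[[p[1],p[0]]]],float),m["camera_matrix"],m["distortion"])[0,0]
        P=np.c_[m["R"],m["t"]]; A+= [u[0]*P[2]-P[0],u[1]*P[2]-P[1]]
    v=np.linalg.svd(A)[2][-1]; return v[:3]/v[3]
print(tri((295.8,284.8),(164.4,253.2)),tri((360,331.2),(152.4,218)))
print("bottle top",ray("side",(263,412),.15),ray("scene",(163,178.4),.15))
```

```text
side [ 0.53349537 -0.18395694  0.083     ] [ 0.55629014 -0.31954143  0.084     ] 0.137487292584069
scene [ 0.53449317 -0.17975194  0.083     ] [ 0.55872885 -0.30879415  0.084     ] 0.13129836105152318
[ 0.53341779 -0.18222587  0.08137834] [ 0.55599864 -0.31644138  0.07993517]
bottle top [ 0.7331918  -0.23652765  0.15      ] [ 0.73406791 -0.23130669  0.15      ]
```

Request:
drive_tool(travel=[[0,-4.4,4],[0,-4.4,4],[0,-4.4,4],[0,-4.4,4],[0,-4.4,4],[0,-4.4,4],[0,-4.4,4],[0,-4.4,4],[0,-4.4,4],[0,-4.4,4]], turn=[[0,0,0],[0,0,0],[0,0,0],[0,0,0],[0,0,0],[0,0,0],[0,0,0],[0,0,0],[0,0,0],[0,0,0]], hand=255)

```text
t: 1.65
ee_pos: [0.456, 0.0291, 0.2267]
tool_rot: [0.308, 1.545, -0.297]
wrist_force: [1.2, 1.0, -0.2]
width: 0.0006
```

Request:
drive_tool(travel=[[0,-4,3.5],[0,-4,3.5],[0,-4,3.5],[0,-2,2],[0,0,0]], turn=[[0,0,0],[0,0,0],[0,0,0],[0,0,0],[0,0,0]])

```text
t: 2.28
ee_pos: [0.5214, -0.1595, 0.2277]
tool_rot: [0.313, 1.539, -0.304]
wrist_force: [-0.5, 0.6, -0.0]
width: 0.0005
```

Run:
```python
from h import *
import pickle
m=imaging.camera_model("wrist");im=imaging.grab_frame("wrist"); cv2.imwrite("pics/w1.png",im[:,:,::-1]); pickle.dump(m,open("w1.pkl","wb"))
print(readout.observe()["ee_pos"],-m["R"].T@m["t"],m["R"])
for k in ("dial_top","store_top"): print(spotter.spot_in("wrist",k)[:2])
print(proj("wrist",[[.5335,-.183,.083],[.556,-.318,.084]],m))
```

```text
[ 0.52105913 -0.15795023  0.22754098] [ 0.44528541 -0.12961827  0.38634649] [[ 0.38317111  0.92365457  0.00649064]
 [ 0.87907196 -0.36681564  0.30443189]
 [ 0.28357077 -0.11094377 -0.95251199]]
[{'pixel': [205.9, 262.5], 'p': 0.92}]
[{'pixel': [273.9, 153.6], 'p': 0.79}, {'pixel': [219.4, 243.5], 'p': 0.25}]
[[262.88303091 211.79605431]
 [156.41943134 276.06164022]]
```

View pics/w1.png

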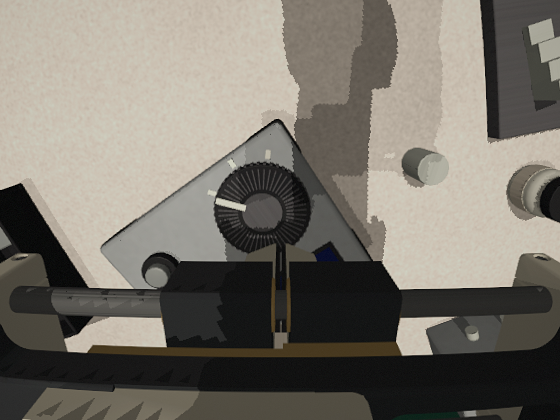

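The wrist view shows the dial hub at (row 211, col 264), pointer to the left, and the store button top at about (row 268, col 158). The dial agrees with my estimate.

Run:
```python
from h import *
import pickle
m=pickle.load(open("w1.pkl","rb"))
print(ray("wrist",(211,264),.083,m),ray("wrist",(268,158),.084,m))
# circle of dial edge & pointer/ticks
for rc in [(205,231),(193,211),(162,231),(154,268)]: print(ray("wrist",rc,.083 if rc[0]>200 else .062,m))
im=cv2.imread("pics/w1.png")[110:310,90:330]
cv2.imwrite("pics/w1z.png",cv2.resize(im,None,fx=3,fy=3,interpolation=cv2.INTER_CUBIC))
```

```text
[ 0.53316088 -0.1816383   0.083     ] [ 0.54810848 -0.31148644  0.084     ]
[ 0.5147952  -0.20936984  0.083     ]
[ 0.49954126 -0.22870256  0.062     ]
[ 0.4780206  -0.19538603  0.062     ]
[ 0.48508196 -0.15740735  0.062     ]
```

View pics/w1z.png

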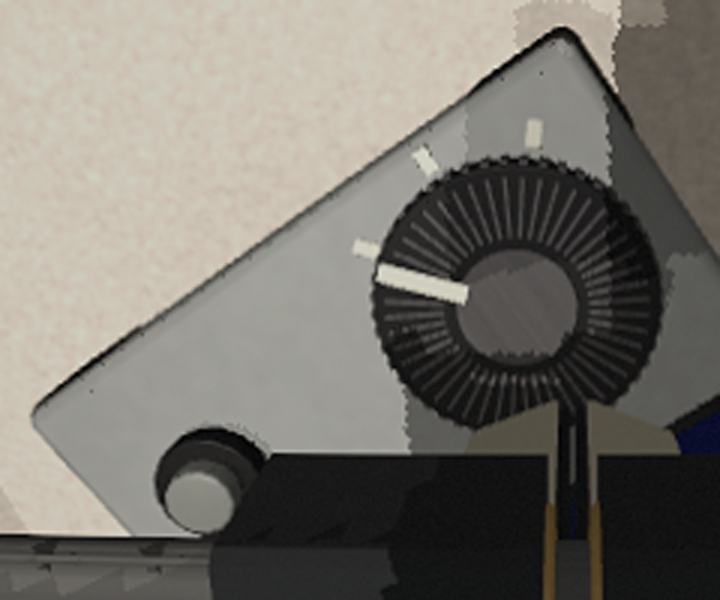

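Request:
drive_tool(travel=[[3,-1,-0.7],[4,-0.8,-0.6],[3,0,0],[1.5,0,0],[0,0,0]], turn=[[0,0,0],[0,0,0],[0,0,0],[0,0,0],[0,0,0]])

```text
t: 3.05
ee_pos: [0.5043, -0.1575, 0.1117]
tool_rot: [0.303, 1.539, -0.286]
wrist_force: [0.0, -0.1, 0.2]
width: 0.0007
```

Run:
```python
from h import *
o=readout.observe();M=Ro.from_rotvec(o["tool_rot"]).as_matrix();print(o["ee_pos"],M.round(4),o["wrist_force"],o["joint_pos"])
tgt=np.array([.5335,-.183,0.083])
d=tgt-o["ee_pos"];print("to centre in tool cm",100*M.T@d)
print("case", ray("scene",(157,183),0),)
for n in ("side","wrist"):
    im=imaging.grab_frame(n)
    if n=="side": im=cv2.resize(im[220:400,200:420],None,fx=3.3,fy=3.3,interpolation=cv2.INTER_CUBIC)
    cv2.imwrite(f"pics/{n}2.png",im[:,:,::-1])
```

```text
[ 0.50426614 -0.15746918  0.11168816] [[ 0.0138  0.3667  0.9302]
 [ 0.0085  0.9302 -0.3668]
 [-0.9999  0.013   0.0097]] [ 0.00214376 -0.07614107  0.18907008] [ 0.23255603  0.39699072  0.03314603  1.97402043 -0.03577648  0.75996874
  1.48408254]
to centre in tool cm [ 2.88705852 -1.34025199  3.62810411]
case [ 0.56703382 -0.50422882  0.        ]
```

View pics/side2.png

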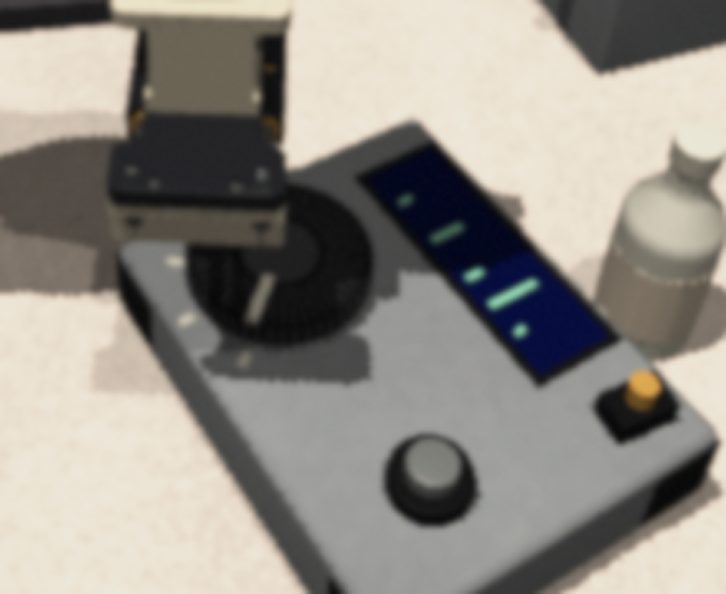

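View pics/wrist2.png

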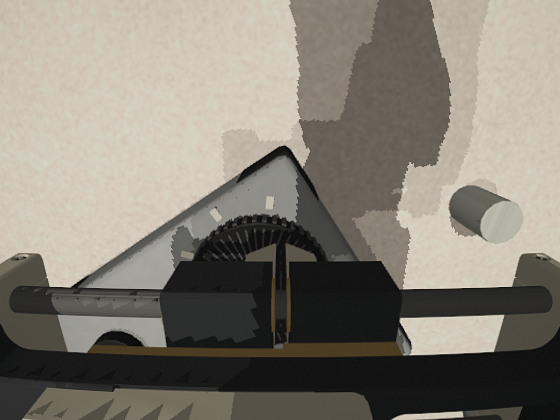

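Request:
drive_tool(travel=[[1,-1.3,0.3],[1.2,0,0],[0,0,0]], turn=[[0,0,0],[0,0,0],[0,0,0]])

```text
t: 3.52
ee_pos: [0.5056, -0.1731, 0.0918]
tool_rot: [0.302, 1.531, -0.287]
wrist_force: [0.5, -0.6, 0.1]
width: 0.0007
```

```bash
cat > st.py <<'E'
from h import *
o=readout.observe();M=Ro.from_rotvec(o["tool_rot"]).as_matrix();print(o["t"],o["ee_pos"],M[:,0].round(4),o["wrist_force"],o["joint_pos"][6])
d=np.array([.5335,-.183,0.083])-o["ee_pos"];print("to dial in tool cm",100*M.T@d)
d=np.array([.556,-.319,0.084])-o["ee_pos"];print("to button in tool cm",100*M.T@d)
E
python3 st.py
```

```text
3.525 [ 0.50559679 -0.17305142  0.09175064] [ 0.0208  0.0062 -0.9998] [ 0.48292025 -0.62144227  0.14481282] 1.515353259027832
to dial in tool cm [0.92673983 0.08869273 2.94527759]
to button in tool cm [  0.78936258 -11.72979654  10.04013058]
```

Request:
drive_tool(travel=[[0.4,0.1,-0.45],[0.4,0,0],[0.2,0,0]], turn=[[0,1,0],[0,0,0],[0,0,0]])

```text
t: 3.9
ee_pos: [0.5019, -0.1702, 0.0816]
tool_rot: [0.306, 1.549, -0.285]
wrist_force: [-2.6, 0.3, 7.3]
width: 0.0001
```

```bash
python3 st.py
```

```text
3.9 [ 0.50194951 -0.17024135  0.08164807] [ 0.0038  0.013  -0.9999] [-2.60947134  0.34990275  7.31867118] 1.5154866729345209
to dial in tool cm [-0.1398318  -0.02490082  3.40297953]
to button in tool cm [ -0.4087452  -11.84313648  10.49448795]
```

Request:
drive_tool(travel=[[0.1,0.3,0.01],[0.03,0.3,0.01],[0.03,0.3,0.01],[0.03,0.3,0.01]], turn=[[5,0,0],[5,0,0],[5,0,0],[5,0,0]])

```text
t: 4.4
ee_pos: [0.5085, -0.1601, 0.0823]
tool_rot: [0.587, 1.493, -0.565]
wrist_force: [-1.1, 0.8, 5.7]
width: -0.0
```

```bash
python3 st.py
python3 - <<'E'
from h import *
im=imaging.grab_frame("side")
im=cv2.resize(im[220:400,200:420],None,fx=3.3,fy=3.3,interpolation=cv2.INTER_CUBIC)
cv2.imwrite(f"pics/side3.png",im[:,:,::-1])
E
```

```text
4.4 [ 0.50848155 -0.16014825  0.08229502] [ 0.0046  0.013  -0.9999] [-1.0524373   0.75611469  5.73325596] 1.183942934772237
to dial in tool cm [-0.08864511 -0.01107282  3.38795503]
to button in tool cm [-0.35536356 -8.57154283 14.1897935 ]
```

View pics/side3.png

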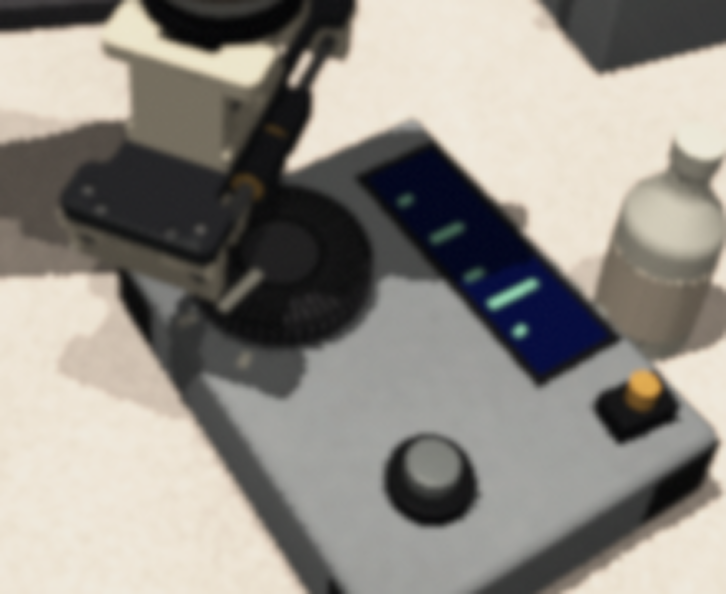

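The dial follows the finger without slipping: its pointer has swung clockwise by about 20°. I'll finish the arc.

Request:
drive_tool(travel=[[0.1,0.3,0.01],[0.07,0.3,0.01],[0.07,0.3,0.01],[0.07,0.3,0.01]], turn=[[5,0,0],[5,0,0],[5,0,0],[5,0,0]])

```text
t: 4.95
ee_pos: [0.5211, -0.1517, 0.0824]
tool_rot: [0.868, 1.394, -0.841]
wrist_force: [-1.3, -0.5, 6.4]
width: 0.0004
```

```bash
python3 st.py
python3 - <<'E'
from h import *
im=imaging.grab_frame("side")
im=cv2.resize(im[220:400,200:420],None,fx=3.3,fy=3.3,interpolation=cv2.INTER_CUBIC)
cv2.imwrite(f"pics/side4.png",im[:,:,::-1])
E
```

```text
4.95 [ 0.52108496 -0.15170795  0.08240668] [ 0.0101  0.013  -0.9999] [-1.33049987 -0.49388068  6.44477062] 0.8544989893700405
to dial in tool cm [-0.08739595 -0.31494071  3.35111223]
to button in tool cm [-0.34130642 -4.48805791 16.48705995]
```

View pics/side4.png

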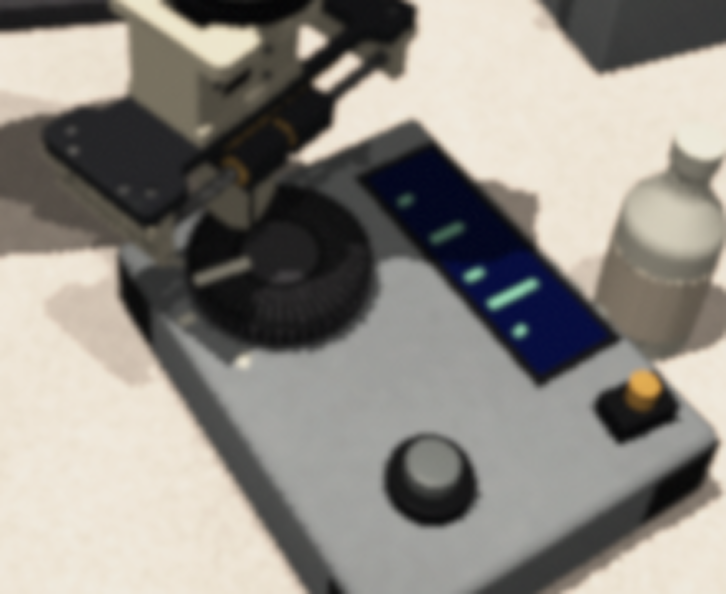

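Run:
```python
from h import *
c=np.array([.5335,-.183])
f=lambda x,y:(220+y/3.3,200+x/3.3)
for n,p,z in (("ptr0",(252,318),.083),("ptr3",(224,307),.083),("ptr4",(196,280),.083),("tick1",(244,361),.062),("tick2",(187,318),.062),("tick3",(175,261),.062)):
    v=ray("side",f(*p),z)[:2]-c; print(n,np.degrees(np.arctan2(v[1],v[0]))%360,np.linalg.norm(v))
```

```text
ptr0 232.55440006908646 0.045628210501065254
ptr3 213.5297903434951 0.046383524579587686
ptr4 186.66204109177644 0.04703437027828311
tick1 232.44690462946556 0.05658267331756981
tick2 191.94252816341688 0.05464851261704468
tick3 152.26585268222604 0.05479258911620989
```

The dial is at about 0.80 rad, inside the 0.4–1.0 capture window, so lifting off should let it settle at 0.7.

Request:
drive_tool(travel=[[-0.6,0,0],[-1.5,0,0],[-3,0,0],[0,0,0]], turn=[[0,0,0],[0,0,0],[0,0,0],[0,0,0]])

```text
t: 5.5
ee_pos: [0.5216, -0.1519, 0.1368]
tool_rot: [0.87, 1.392, -0.842]
wrist_force: [0.3, 0.2, 0.3]
width: 0.0008
```

```bash
python3 st.py
python3 - <<'E'
from h import *
im=imaging.grab_frame("side")
im=cv2.resize(im[220:400,200:420],None,fx=3.3,fy=3.3,interpolation=cv2.INTER_CUBIC)
cv2.imwrite(f"pics/side5.png",im[:,:,::-1])
E
```

```text
5.5 [ 0.5216239  -0.15189335  0.13680007] [ 0.012   0.0129 -0.9998] [0.28817834 0.18456827 0.3422495 ] 0.8295499791498091
to dial in tool cm [ 5.35335955 -0.43985975  3.34353093]
to button in tool cm [ 5.1051203  -4.59411646 16.48556382]
```

View pics/side5.png

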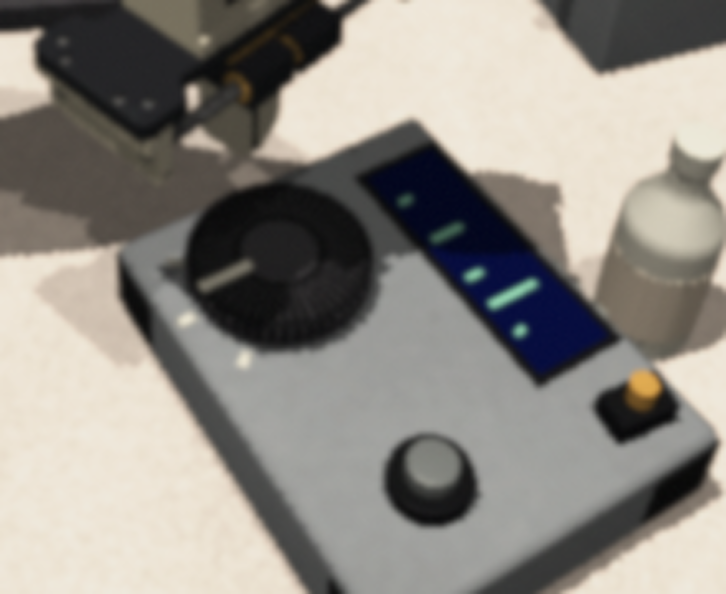

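The pointer lines up with the middle tick and the instrument hasn't moved. Next is the button.

Request:
drive_tool(travel=[[0,-1.2,4.1],[0,-1.2,4.1],[0,-1.1,4.1],[0,-1.1,4.1],[0,0,0]], turn=[[0,0.9,0],[0,0,0],[0,0,0],[0,0,0],[0,0,0]])

```text
t: 6.18
ee_pos: [0.5532, -0.3201, 0.1282]
tool_rot: [0.875, 1.416, -0.833]
wrist_force: [-1.0, 0.2, -0.9]
width: 0.0007
```

```bash
python3 st.py
```

```text
6.175 [ 0.55317619 -0.32008579  0.12819566] [-0.0024  0.0313 -0.9995] [-1.04186323  0.17200017 -0.87139741] 1.1184850666144543
to dial in tool cm [  4.95059368   4.47569689 -12.94924348]
to button in tool cm [4.42011266 0.24679664 0.16058079]
```

Request:
drive_tool(travel=[[1.5,0.3,0],[1.5,0,0],[0.6,0,0],[0,0,0]], turn=[[0,-1.6,0],[0,0,0],[0,0,0],[0,0,0]])

```text
t: 6.68
ee_pos: [0.5546, -0.3145, 0.0887]
tool_rot: [0.861, 1.398, -0.84]
wrist_force: [0.1, -0.3, 0.0]
width: 0.0004
```

```bash
python3 st.py
python3 - <<'E'
from h import *
im=imaging.grab_frame("side")
im=cv2.resize(im[220:400,200:420],None,fx=3.3,fy=3.3,interpolation=cv2.INTER_CUBIC)
cv2.imwrite(f"pics/side6.png",im[:,:,::-1])
im=imaging.grab_frame("scene")
im=cv2.resize(im[110:230,130:310],None,fx=4,fy=4,interpolation=cv2.INTER_CUBIC)
cv2.imwrite(f"pics/scene6.png",im[:,:,::-1])
E
```

```text
6.675 [ 0.55464608 -0.31449341  0.08868021] [ 0.0066  0.0108 -0.9999] [ 0.13418957 -0.32393311  0.02704029] 1.1106514883790861
to dial in tool cm [  0.69586079   4.16140909 -12.64507143]
to button in tool cm [ 0.46401529 -0.09201716  0.46550113]
```

View pics/side6.png

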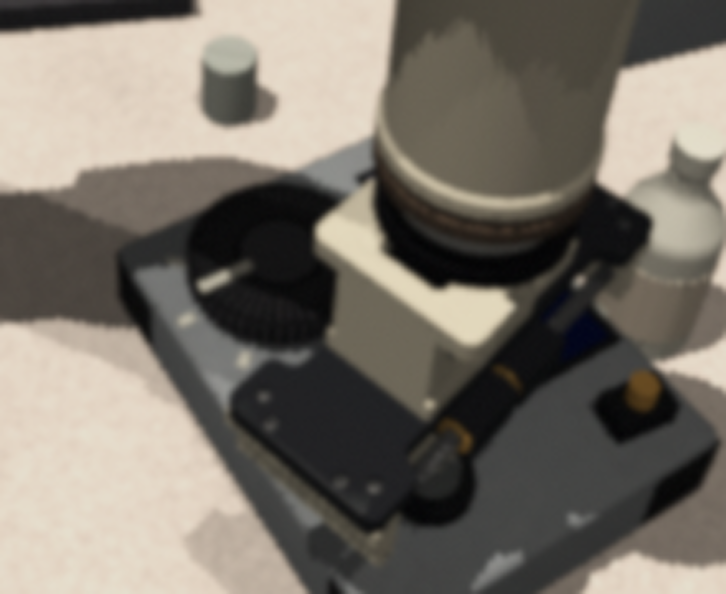

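View pics/scene6.png

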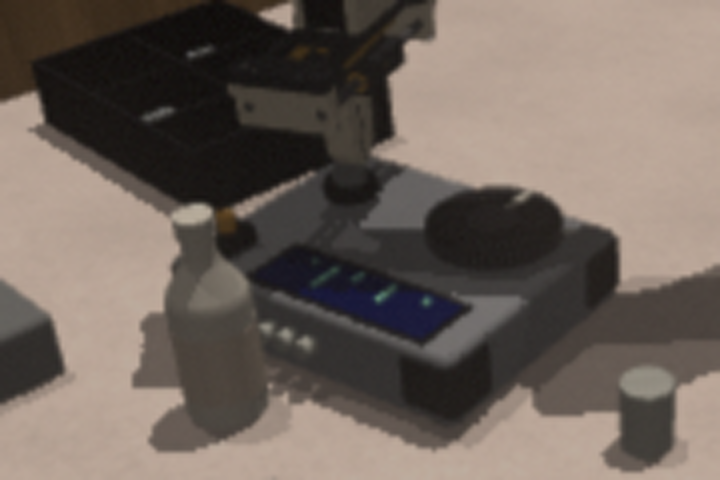

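Both views show the shut fingertip just above the store button, with the dial still at the middle tick. I'll shift 3–4 mm to centre the tip, then press.

Request:
drive_tool(travel=[[0.2,-0.1,0.4],[0.4,0,0],[0.4,0,0],[0.2,0,0]], turn=[[0,0,0],[0,0,0],[0,0,0],[0,0,0]])

```text
t: 7.28
ee_pos: [0.5572, -0.32, 0.0789]
tool_rot: [0.861, 1.394, -0.84]
wrist_force: [-1.9, 0.4, 4.9]
width: 0.0004
```

```bash
python3 st.py
```

```text
7.275 [ 0.55721006 -0.32000394  0.07891783] [ 0.0104  0.009  -0.9999] [-1.91871429  0.43290639  4.85569333] 1.119440325683741
to dial in tool cm [ -0.30920216   4.19009653 -13.26033949]
to button in tool cm [-0.50851656 -0.05460984 -0.14640638]
```

Request:
drive_tool(travel=[[0.25,0,0],[0.25,0,0],[0.2,0,0]], turn=[[0,0,0],[0,0,0],[0,0,0]])

```text
t: 7.65
ee_pos: [0.5573, -0.3201, 0.0782]
tool_rot: [0.863, 1.394, -0.838]
wrist_force: [-5.8, 3.0, 15.6]
width: 0.0004
```

```bash
python3 st.py
```

```text
7.65 [ 0.55731681 -0.32008117  0.07816485] [ 0.0113  0.0105 -0.9999] [-5.75085463  2.95749359 15.63748196] 1.12150575610529
to dial in tool cm [ -0.36635995   4.18258883 -13.27367274]
to button in tool cm [-0.58379756 -0.05868807 -0.15891803]
```

The button has bottomed out: the force climbed to 15.6 N with the tip 5.8 mm down. I'll lift off and check.

Request:
drive_tool(travel=[[-0.8,0,0],[-2,0,0],[-4,0,0],[-4,0,-4],[-1,0,-4],[0,-2,-5],[0,-2,-5],[0,-2,-5],[0,0,0]], turn=[[0,0,0],[0,0,0],[0,0,0],[0,0,0],[0,0,0],[0,0,0],[0,0,0],[0,0,0],[0,0,0]])

```text
t: 8.78
ee_pos: [0.3947, -0.141, 0.2045]
tool_rot: [0.863, 1.384, -0.836]
wrist_force: [0.6, -0.4, 1.0]
width: 0.0004
```

```bash
python3 st.py
python3 - <<'E'
from h import *
im=imaging.grab_frame("side")
cv2.imwrite(f"pics/side7.png",im[:,:,::-1])
im=cv2.resize(im[220:400,200:420],None,fx=3.3,fy=3.3,interpolation=cv2.INTER_CUBIC)
cv2.imwrite(f"pics/side7z.png",im[:,:,::-1])
E
```

```text
8.775 [ 0.39470156 -0.14102442  0.20448034] [ 0.0197  0.0074 -0.9998] [ 0.60180038 -0.38849556  1.01013515] 0.7979602659701879
to dial in tool cm [12.38739594 10.1526927  10.06576156]
to button in tool cm [12.2310463   5.91738524 23.18331566]
```

View pics/side7z.png

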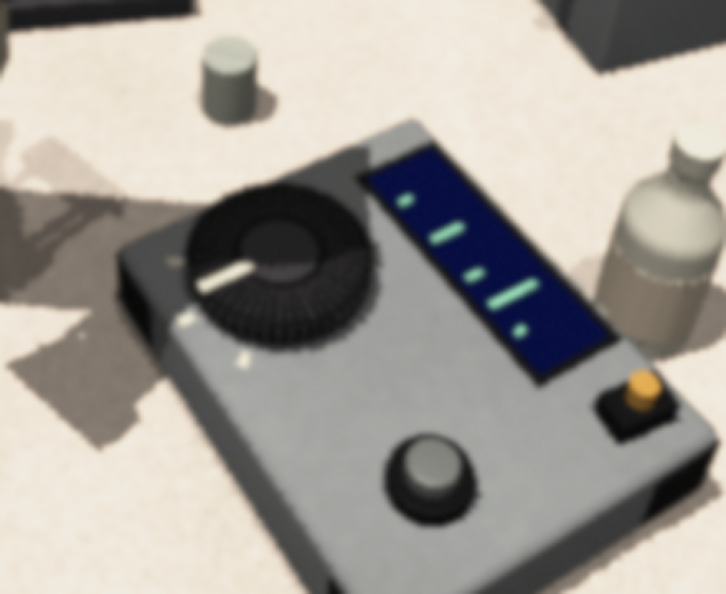

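View pics/side7.png

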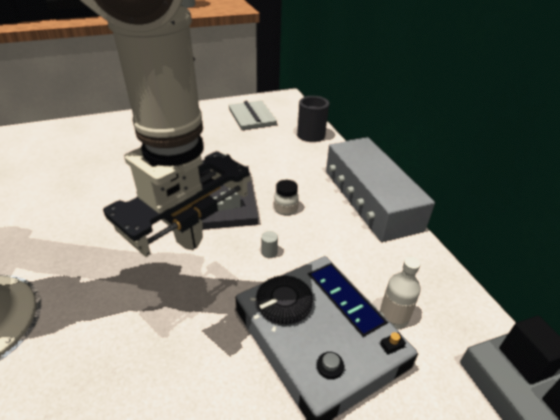

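The dial pointer is at the middle tick, the button is back up at (row 361, col 331), and nothing else in the side view has moved. The arm is clear, so I'll hand in.

```bash
python3 -c "
from bench import close_job
print(close_job())"
```

```text
the job is handed in; nothing more can be done
None
```

I turned the dial one click clockwise, then pressed the store button fully down and let it spring back. I handed the job in at about 9 s of the 42 s allowed; no verdict came back.

- **Dial:** With the shut fingertip on the knurling, I carried the dial to about 0.80 rad, measured from the side camera. That was a little past the 0.7 rest but below the 1.0 limit. After I lifted off, the pointer settled on the middle tick, and it was still there in the last picture.
- **Store button:** The tip went about 5.8 mm down and the force rose to 15.6 N, so the button hit its stop. In the last picture it was back up.
- **Everything else:** In the last side picture the instrument, bottle, probe, round block and jar looked to be where they started. The arm hid most of the test plate, so I didn't see the scanner and step block again, but the fingertip touched only the dial and the button.
- **Contact at the end:** The arm was clear of everything, with wrist force near zero.

No checks failed. The first button positions from the two fixed cameras differed by about 1 cm; the wrist camera agreed with the side camera to a few millimetres, so I used that.

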